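Draw a strap into line with a tapered alignment pin

TASK

The hole in the swinging steel strap does not line up with the hole in the grey frame plate under it. Take the tapered pin (the one with the tall slim head) from the rack and drive it down through both holes until its collar sits on the strap, so that the pin itself draws the strap into line, then let go of it. Do not push the strap with the gripper, and leave the plain pin in the rack.

Things in the scene. Friction and masses are not known exactly. Their poses are not given: they have to be found in the camera images.
- tapered_pin: loose steel pin, 0.3 to 0.55 kg, upright in the rack. Origin: on its round axis, underside of the collar; z up. Below it: shank dia 28 for 26 mm, then a 50 mm taper to a flat tip of dia 8 (tip 76 below the origin). Above it: collar dia 44, 7 thick, then the grip, a plain head dia 30, 55 tall (top 62 above the origin)
- plain_pin: bystander: straight, blunt steel pin in the rack's other hole (which holds which varies). Same collar; shank dia 28, 60 mm long; but a short, wide head, dia 40, 26 mm tall (top 33 mm above its origin, the centre of the collar's underside)
- pin_rack: open plywood stand, fixed, 70 (x) x 190 (y) mm, top 90 mm above the bench; origin under its centre, at bench level. Two holes of dia 34 at y = -45 and +45 mm hold the pins, their collars resting on the top. Lift a pin 80 mm or more to clear it
- frame_hole (a point): centre of the through hole, dia 32 mm, in the grey frame plate (230 x 90, 12 mm thick, on two webs, fixed to the bench), at the level of the plate's top, 73 mm above the bench. y points to the strap's pivot bolt, 130 mm away; z up. The space below the hole is free. Pin fully home: its origin is 10 mm above this point
- strap_hole (a point): centre of the strap's through hole, dia 32 mm, at the strap's underside (73 mm above the bench); y points to the bolt. At the start it lies 7 to 11 mm aside of frame_hole
- strap: steel strap, 60 x 165 x 10 mm, flat on the frame plate (top 83 mm above the bench); swings flat about a hex bolt (top 94 mm above the bench) 130 mm from its hole, with friction: 1 to 2 N at the hole moves it and it stays where left. Origin: on the bolt's axis at the strap's underside; the hole is at y = -130 mm
Not all that is in view belongs to the job. Leave any blue look-alike of the tapered_pin alone.

How it is judged:
At the end, for the whole second after the job is handed in: The tapered pin stands upright (within 10 degrees) and at rest through both holes, its axis within 8 mm of the frame hole's centre, its collar down on the strap (the pin's origin 5 to 17 mm above frame_hole; 10 mm when fully home), and the strap's hole is within 5.5 mm of the frame's (z of tapered_pin in the frame of frame_hole between 0.005 and 0.017 m and horizontal distance between tapered_pin and frame_hole below 0.008 m and horizontal distance between strap_hole and frame_hole below 0.0055 m and angle between tapered_pin's own z axis and vertical below 0.17 rad and linear speed of tapered_pin below 0.02 m/s); the robot touches nothing.
It fails at once if the gripper's fingers push on the strap (more than 5 N) (contact force between the fingers and strap above 5 N).
It fails at once if the plain pin is taken from its place in the rack (moved more than 25 mm) (distance of plain_pin from where it was at the start of the episode above 0.025 m).
It also fails if it takes over 38 s, if anything falls off the work surface, if the arm or the gripper's body presses on something with over 40 N, if the wrist force passes 120 N, or if a joint passes its speed limit or range.

ROBOT

A 7-joint arm with a two-finger parallel gripper is mounted at the origin on a cart in front of the work surface, level with it; the furniture and walls round the work are solid. World frame = base frame: x ahead of the robot, y to its left, z up, the work surface at z = 0. Lengths are in m, angles in rad, forces in N, time in s.
With the tool pointing down it reaches from about 0.425 to 0.925 m from the base axis. Payload 6.8 kg.
Tool frame: the origin (TCP) lies between the finger pads; the fingertips stand 11 mm ahead of it and the grasp point (between the pads) lies 8 mm behind it; z points along the fingers, y is the line along which they close (so a half turn about z gives the same grasp; the last joint's range is limited). The gripper opens to 85 mm and grips with 20 to 120 N. Pads are 22 mm wide; open, the fingers measure 114 mm over their backs; the gripper's body (76 mm by 85 mm) begins 54 mm behind the grasp point. The pads swing forward as they close: fully open they stand 13 mm farther back than shut.
Start: joints at [-1.444, 0.477, 0.022, 1.555, -0.011, 1.109, -0.083], TCP at [0.157, 0.656, 0.242] pointing down, gripper open.
Joint ranges: [-2.96, 2.96], [-0.34, 2.1], [-1.41, 1.46], [0.24, 2.44], [-1.37, 4.51], [0.17, 1.92], [-2.96, 2.96]. Speed limits (rad/s): [2.39, 2.39, 3.14, 3.14, 3.14, 3.14, 3.14].

INTERFACE

Orientations are given as a rotation vector (axis times angle).
In Python, from bench import r gives the robot as it stands.
- The arm moves only by the tool send_rows, never from a script. Its argument "deltas" is a list of rows, each an object of numbers: "dx", "dy", "dz": the shift along the world's x, y, z in mm; "rx", "ry", "rz": the turn, a rotation vector about the world's x, y, z in degrees. A call has 1 to 5 rows; each row is the pose to reach, as a shift and turn from the pose commanded when the call began; what a row does not reach only later rows make up. A row lasts 1/12 s, in which the tool goes at most 41.7 mm and 7.16 degrees, less where a joint would pass 70% of its speed; a pose out of reach is approached as far as the arm can. A call with a gripper value outside its range is refused whole. "jaw" is the finger opening in mm, from 0 to 85.4, set as the call begins (left out, the last holds). The fingers move at their own pace and stop on an object; "newtons" is the grip in N (left out, the last holds). Time passes only in rows, so rows that repeat a pose let the fingers close. It gives the time, the measured TCP pose, the force, the opening and the grip force at its end, in the units of the state.
- r.get_obs(): the state, without advancing time (a new reading comes with each control period).
- r.grab_frame(name): name is "scene" or "top"; returns a dict with "frame" (480x640x3 uint8, blue, green, red), "z_map" (480x640 float32, m along the optical axis (not along the pixel's ray), 0 where there is no reading), "vertical_fov" (degrees; the focal length in pixels is half the picture's height over the tangent of half this angle, whatever the lens; pixels are square), "cx", "cy" (the principal point, pixels), "xyz" and "orientation" of the camera in the world. Camera axes: x right, y down, z forward; pixel columns grow to the right and rows downward; lengths in m; the calibration is good to about 2 mm. A picture is of the moment at which its call begins.
- r.hand_in(): hands the job in; it is judged then, once.
The state is a dict: "clock": time; "joints": joint angles; "qvel": joint speeds; "tau": joint torques, N m; "tcp_pos": TCP position; "orientation": TCP orientation; "contact_force": force on the tool from outside, world axes, zero at the start; "moment": the same for the moment, N m; "grip_width": finger opening in m; "gripper_force": force on a finger pad.
Only numpy, scipy, OpenCV 4.12 (cv2) and the standard library are available. Lean on these libraries where they do the work, as an engineer would, in place of code of your own. Each camera call takes 0.05 s, during which the arm holds its last target. There are 200 camera calls.

## Working session

There is one attempt and no reset: what is moved stays moved. The work goes in short steps, Python scripts to look and compute and a tool call to move; the robot and the scene stay as the last step left them, time stands still between calls to the robot, and variables do not carry over. Pictures are saved under pics/ and viewed, at most 10 in all, crops included, and the job is handed in when it is done.

Besides the shell and the picture viewer there is one more tool, called after ">>>" as a command line: name --argument value ..., lists and objects as JSON in quotes. send_rows: Moves the arm, as the interface text tells. Its arguments: {"type":"object","properties":{"deltas":{"type":"array","items":{"type":"object","properties":{"dx":{"type":"number"},"dy":{"type":"number"},"dz":{"type":"number"},"rx":{"type":"number"},"ry":{"type":"number"},"rz":{"type":"number"}}}},"jaw":{"type":"number"},"newtons":{"type":"number"}},"required":["deltas"]}

```bash
mkdir -p pics
cat > h.py <<'E'
import numpy as np, cv2
from scipy.spatial.transform import Rotation as R
from bench import r
def cloud(g):
    z=g["z_map"]; H,W=z.shape
    f=H/2/np.tan(np.radians(g["vertical_fov"])/2)
    v,u=np.mgrid[:H,:W]
    P=np.dstack([(u-g["cx"])/f*z,(v-g["cy"])/f*z,z])
    o=np.array(g["orientation"])
    P=P@R.from_rotvec(o).as_matrix().T+np.array(g["xyz"])
    P[z==0]=np.nan
    return P
E
python3 - <<'E'
from h import *
for n in("scene","top"):
    g=r.grab_frame(n); cv2.imwrite(f"pics/{n}0.png",g["frame"]); np.savez(f"{n}0.npz",P=cloud(g),f=g["frame"])
    print(n,g["xyz"],g["orientation"],g["vertical_fov"],g["cx"],g["cy"])
o=r.get_obs(); print(o)
E
```

```text
scene [ 0.09502191 -0.51336     0.84871035] [-2.28079668  0.76140911 -0.32289646] 45.29960206273659 316.2952884378143 239.22937770871724
top [0.4098175  0.04960893 0.9840761 ] [-2.13010842  2.14545108 -0.14482113] 53.798060998701466 322.2947518536798 249.8240225218705
{'clock': 0.1, 'joints': array([-1.44407116,  0.4777462 ,  0.02235116,  1.55633978, -0.01151065,
        1.10928475, -0.08307599]), 'qvel': array([ 0.00020309, -0.00138695,  0.00059943, -0.00336169,  0.00027528,
       -0.00113053,  0.00222526]), 'tau': array([ 4.53908040e-03, -5.97761965e+01,  1.61380850e+00, -2.81954491e+01,
        1.28335730e-02,  5.00625363e-03, -1.31546358e-06]), 'tcp_pos': array([0.15694721, 0.65597901, 0.2414092 ]), 'orientation': array([-3.67956561e-01, -3.11988974e+00,  2.58860634e-03]), 'contact_force': array([-0.0241357 , -0.40530362, -0.00427124]), 'moment': array([ 0.02158314, -0.00630538,  0.01966136]), 'gripper_force': 0.0, 'grip_width': 0.08504831519360297}
```

View pics/top0.png

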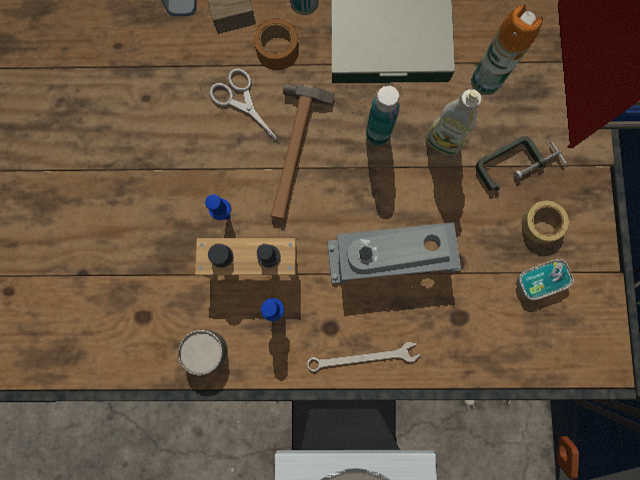

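View pics/scene0.png

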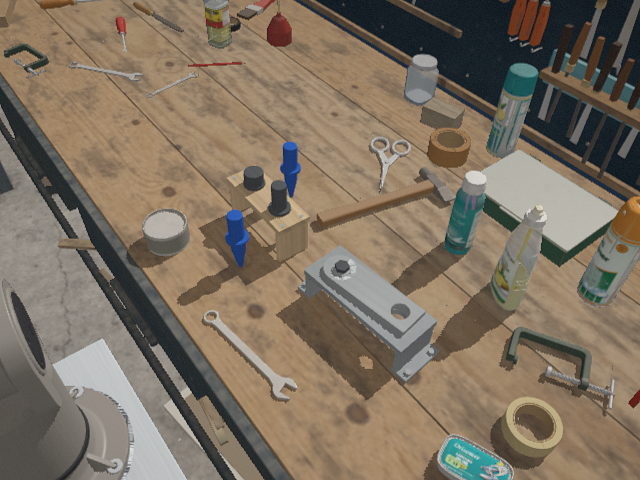

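The top view shows the rack's two black pins at (220,254) and (267,255), the strap's bolt at (366,252) and its hole at (432,243). The scene view shows the pin at (279,195) with a tall slim head and the one at (253,178) with a short wide head. The blue ones at (290,170) and (236,238) are look-alikes, so the tall slim black pin fits the description. I'll confirm it with a crop and measure.

Run:
```python
from h import *
d={n:np.load(n+"0.npz") for n in("scene","top")}
a=cv2.resize(d["scene"]["f"][130:290,200:420],None,fx=3,fy=3,interpolation=cv2.INTER_CUBIC)[:, :660]
cv2.imwrite("pics/c1.png",a)
b=cv2.resize(d["top"]["f"][215:290,320:470],None,fx=5,fy=5,interpolation=cv2.INTER_CUBIC)
cv2.imwrite("pics/c2.png",b)
def s(n,u0,u1,v0,v1,z0,z1):
    P=d[n]["P"][v0:v1,u0:u1].reshape(-1,3); return P[(P[:,2]>z0)&(P[:,2]<z1)]
def rep(t,Q):
    (cx,cy),rad=cv2.minEnclosingCircle((Q[:,:2]*1000).astype(np.float32)) 
    print(t,len(Q),"circ",round(cx,1),round(cy,1),"r",round(rad,1),"z",np.round(np.percentile(Q[:,2],[5,50,95])*1000,1))
rep("top R pin head",s("top",250,290,235,275,.14,.17))
rep("top L pin head",s("top",200,240,235,275,.11,.17))
rep("scene tall head top",s("scene",265,295,170,215,.147,.17))
rep("scene short head top",s("scene",240,268,160,195,.116,.17))
rep("blue1 top",s("top",200,235,190,225,.03,.3)); rep("blue2 top",s("top",255,290,293,325,.03,.3))
for n,b in(("top",(330,470,215,290)),("scene",(295,445,240,385))):
    Q=s(n,*b,.064,.079); print(n,"plate",len(Q),np.median(Q[:,2]),cv2.minAreaRect((Q[:,:2]*1000).astype(np.float32)))
    Q=s(n,*b,.079,.088); print(n,"strap",len(Q),np.median(Q[:,2]),cv2.minAreaRect((Q[:,:2]*1000).astype(np.float32)))
    rep(n+" bolt",s(n,*b,.090,.1))
Q=s("top",190,300,230,285,.083,.097);print("rack",np.median(Q[:,2]),cv2.minAreaRect((Q[:,:2]*1000).astype(np.float32)))
```

```text
top R pin head 226 circ 533.3 163.4 r 14.8 z [146.3 152.  154.5]
top L pin head 379 circ 534.4 253.5 r 19.9 z [118.1 123.1 125.9]
scene tall head top 150 circ 533.4 162.1 r 15.9 z [147.6 150.4 152.3]
scene short head top 235 circ 533.0 251.5 r 21.0 z [117.4 121.1 123.7]
blue1 top 488 circ 628.7 262.2 r 21.9 z [ 80.5 116.3 139.7]
blue2 top 419 circ 432.6 156.9 r 21.7 z [ 81.3 134.8 140.1]
top plate 2516 0.07294751316209708 ((544.5562744140625, -85.87103271484375), (90.66930389404297, 230.43214416503906), 5.357254505157471)
top strap 2679 0.08308983703825223 ((547.7681884765625, -83.40536499023438), (60.38541030883789, 194.50392150878906), 8.613688468933105)
top bolt 134 circ 538.1 -20.9 r 13.2 z [91.7 94.3 96.6]
scene plate 3012 0.07185860400977695 ((544.3018188476562, -85.73074340820312), (94.38319396972656, 233.03939819335938), 5.201205253601074)
scene strap 2741 0.0819674517431429 ((547.3067016601562, -83.9931640625), (63.35696792602539, 195.71937561035156), 8.897005081176758)
scene bolt 125 circ 537.8 -21.9 r 13.8 z [90.5 92.8 95.2]
rack 0.09041915983246585 ((533.6212768554688, 208.9502410888672), (190.74566650390625, 70.14647674560547), 89.51104736328125)
```

View pics/c1.png

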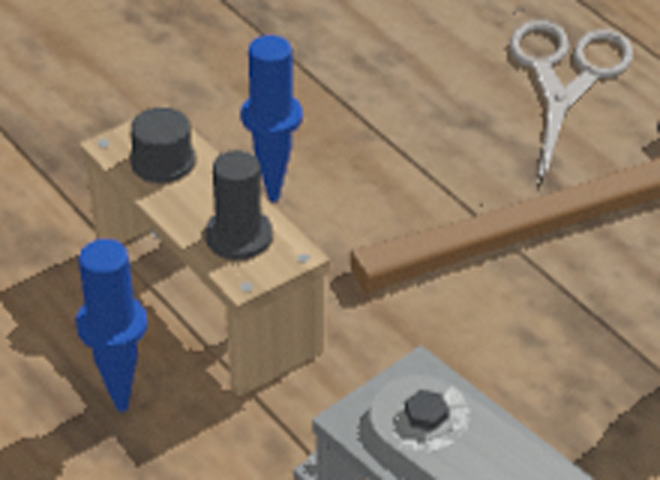

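View pics/c2.png

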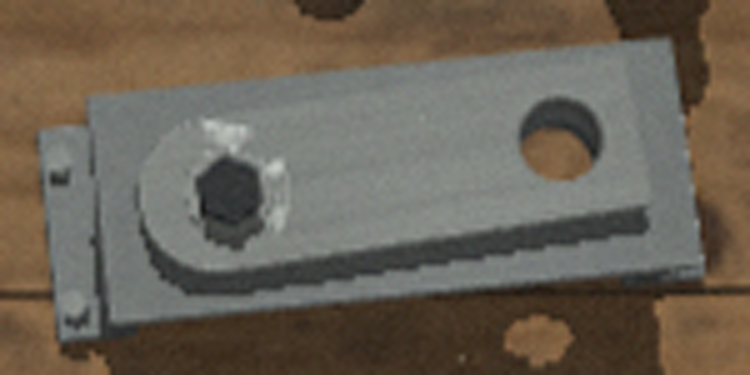

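The enlarged crop confirms it: the tall slim black head is at crop (237,190), and the plain pin at (161,140) is short and wide. The second crop shows the strap hole at (560,138), with the frame plate showing along its upper edge.

In world mm:
- **Tapered pin:** (533.3, 163.4), head top at 152, which matches 90 + 62.
- **Bolt:** (538, -21), 65 mm from the plate centre and on its axis.
- **Frame hole:** about (550.5, -150.6).

Start moving.

>>> send_rows --deltas '[{"dx": 23, "dy": -30, "rz": 2.7}, {"dx": 46, "dy": -60, "rz": 5.4}, {"dx": 69, "dy": -90, "rz": 8}, {"dx": 92, "dy": -120, "rz": 10.7}, {"dx": 115, "dy": -150, "rz": 13.4}]' --jaw 65 --newtons 60

```text
$.deltas[0]: bad value
```

>>> send_rows --deltas '[{"dx": 23, "dy": -30}, {"dx": 46, "dy": -60}, {"dx": 69, "dy": -90}, {"dx": 92, "dy": -120}, {"dx": 115, "dy": -150}]'

```text
$.deltas[0]: bad value
```

>>> send_rows --deltas '[{"dx": 29, "dy": -39}, {"dx": 58, "dy": -77}, {"dx": 88, "dy": -115}, {"dx": 118, "dy": -154}, {"dx": 146, "dy": -193}]'

```text
$.deltas[0]: bad value
```

>>> send_rows --deltas '[{}, {}]'

```text
$.deltas[0]: bad value
```

>>> send_rows --deltas '[{"dx": 23, "dy": -30, "dz": 0, "rx": 0, "ry": 0, "rz": 2.7}, {"dx": 46, "dy": -60, "dz": 0, "rx": 0, "ry": 0, "rz": 5.4}, {"dx": 69, "dy": -90, "dz": 0, "rx": 0, "ry": 0, "rz": 8}, {"dx": 92, "dy": -120, "dz": 0, "rx": 0, "ry": 0, "rz": 10.7}, {"dx": 115, "dy": -150, "dz": 0, "rx": 0, "ry": 0, "rz": 13.4}]' --jaw 65 --newtons 60

```text
clock: 0.52
tcp_pos: [0.2727, 0.5046, 0.2419]
orientation: [0.003, -3.141, 0.001]
contact_force: [1.1, 0.1, -0.0]
grip_width: 0.065
gripper_force: 0.0
```

>>> send_rows --deltas '[{"dx": 25, "dy": -32, "dz": 0, "rx": 0, "ry": 0, "rz": 0}, {"dx": 50, "dy": -64, "dz": 0, "rx": 0, "ry": 0, "rz": 0}, {"dx": 75, "dy": -96, "dz": 0, "rx": 0, "ry": 0, "rz": 0}, {"dx": 100, "dy": -128, "dz": 0, "rx": 0, "ry": 0, "rz": 0}, {"dx": 125, "dy": -160, "dz": 0, "rx": 0, "ry": 0, "rz": 0}]'

```text
clock: 0.93
tcp_pos: [0.3977, 0.3445, 0.2422]
orientation: [-0.001, -3.141, 0.0]
contact_force: [1.1, 0.1, 0.3]
grip_width: 0.0651
gripper_force: 0.0
```

>>> send_rows --deltas '[{"dx": 25, "dy": -32, "dz": 0, "rx": 0, "ry": 0, "rz": 0}, {"dx": 50, "dy": -64, "dz": 0, "rx": 0, "ry": 0, "rz": 0}, {"dx": 75, "dy": -96, "dz": 0, "rx": 0, "ry": 0, "rz": 0}, {"dx": 100, "dy": -128, "dz": 0, "rx": 0, "ry": 0, "rz": 0}, {"dx": 125, "dy": -160, "dz": 0, "rx": 0, "ry": 0, "rz": 0}]'

```text
clock: 1.35
tcp_pos: [0.5227, 0.1846, 0.2422]
orientation: [-0.001, -3.141, 0.0]
contact_force: [0.2, 0.7, 0.6]
grip_width: 0.0654
gripper_force: 0.0
```

>>> send_rows --deltas '[{"dx": 5, "dy": -10, "dz": 0, "rx": 0, "ry": 0, "rz": 0}, {"dx": 10.6, "dy": -21.2, "dz": 0, "rx": 0, "ry": 0, "rz": 0}, {"dx": 10.6, "dy": -21.2, "dz": -25, "rx": 0, "ry": 0, "rz": 0}, {"dx": 10.6, "dy": -21.2, "dz": -50, "rx": 0, "ry": 0, "rz": 0}, {"dx": 10.6, "dy": -21.2, "dz": -70, "rx": 0, "ry": 0, "rz": 0}]'

```text
clock: 1.77
tcp_pos: [0.5321, 0.1648, 0.1708]
orientation: [-0.003, -3.141, 0.0]
contact_force: [-0.7, 0.5, -0.3]
grip_width: 0.0649
gripper_force: 0.0
```

>>> send_rows --deltas '[{"dx": 0, "dy": 0, "dz": -20, "rx": 0, "ry": 0, "rz": 0}, {"dx": 0, "dy": 0, "dz": -38, "rx": 0, "ry": 0, "rz": 0}, {"dx": 0, "dy": 0, "dz": -50, "rx": 0, "ry": 0, "rz": 0}, {"dx": 0, "dy": 0, "dz": -55, "rx": 0, "ry": 0, "rz": 0}, {"dx": 0, "dy": 0, "dz": -55, "rx": 0, "ry": 0, "rz": 0}]'

```text
clock: 2.18
tcp_pos: [0.5319, 0.1651, 0.1163]
orientation: [-0.001, -3.14, 0.002]
contact_force: [-0.3, -0.1, 0.4]
grip_width: 0.0651
gripper_force: 0.0
```

>>> send_rows --deltas '[{"dx": 1.4, "dy": -1.7, "dz": 0, "rx": 0, "ry": 0, "rz": 0}, {"dx": 1.4, "dy": -1.7, "dz": 0, "rx": 0, "ry": 0, "rz": 0}, {"dx": 1.4, "dy": -1.7, "dz": 0, "rx": 0, "ry": 0, "rz": 0}]'

```text
clock: 2.43
tcp_pos: [0.5349, 0.1637, 0.1184]
orientation: [0.002, 3.14, 0.001]
contact_force: [-0.1, -0.1, 0.9]
grip_width: 0.0652
gripper_force: 0.0
```

>>> send_rows --deltas '[{"dx": 0, "dy": 0, "dz": 0, "rx": 0, "ry": 0, "rz": 0}, {"dx": 0, "dy": 0, "dz": 0, "rx": 0, "ry": 0, "rz": 0}, {"dx": 0, "dy": 0, "dz": 0, "rx": 0, "ry": 0, "rz": 0}, {"dx": 0, "dy": 0, "dz": 0, "rx": 0, "ry": 0, "rz": 0}, {"dx": 0, "dy": 0, "dz": 0, "rx": 0, "ry": 0, "rz": 0}]' --jaw 20 --newtons 70

```text
clock: 2.85
tcp_pos: [0.5343, 0.1636, 0.1179]
orientation: [0.002, 3.141, 0.001]
contact_force: [-1.2, -0.6, 6.2]
grip_width: 0.0286
gripper_force: 68.7
```

>>> send_rows --deltas '[{"dx": 0, "dy": 0, "dz": 0, "rx": 0, "ry": 0, "rz": 0}, {"dx": 0, "dy": 0, "dz": 0, "rx": 0, "ry": 0, "rz": 0}, {"dx": 0, "dy": 0, "dz": 0, "rx": 0, "ry": 0, "rz": 0}]'

```text
clock: 3.1
tcp_pos: [0.5342, 0.1637, 0.1179]
orientation: [0.001, 3.141, 0.001]
contact_force: [-1.4, -1.3, 5.1]
grip_width: 0.0289
gripper_force: 68.7
```

>>> send_rows --deltas '[{"dx": 0, "dy": 0, "dz": 10, "rx": 0, "ry": 0, "rz": 0}, {"dx": 0, "dy": 0, "dz": 35, "rx": 0, "ry": 0, "rz": 0}, {"dx": 0, "dy": 0, "dz": 65, "rx": 0, "ry": 0, "rz": 0}, {"dx": 0, "dy": 0, "dz": 95, "rx": 0, "ry": 0, "rz": 0}, {"dx": 0, "dy": 0, "dz": 115, "rx": 0, "ry": 0, "rz": 0}]'

```text
clock: 3.52
tcp_pos: [0.5344, 0.1636, 0.2351]
orientation: [0.002, 3.14, 0.001]
contact_force: [1.3, -0.2, -3.5]
grip_width: 0.0282
gripper_force: 69.7
```

>>> send_rows --deltas '[{"dx": 0, "dy": -15, "dz": 0, "rx": 0, "ry": 0, "rz": 0}, {"dx": 2, "dy": -45, "dz": 0, "rx": 0, "ry": 0, "rz": 0}, {"dx": 4, "dy": -75, "dz": 0, "rx": 0, "ry": 0, "rz": 0}, {"dx": 7, "dy": -105, "dz": 0, "rx": 0, "ry": 0, "rz": 0}, {"dx": 8, "dy": -135, "dz": 0, "rx": 0, "ry": 0, "rz": 0}]'

```text
clock: 3.93
tcp_pos: [0.5416, 0.0273, 0.2324]
orientation: [-0.001, -3.141, 0.0]
contact_force: [0.2, 0.3, -4.4]
grip_width: 0.0284
gripper_force: 69.7
```

>>> send_rows --deltas '[{"dx": 2, "dy": -32, "dz": 0, "rx": 0, "ry": 0, "rz": 0}, {"dx": 4, "dy": -67, "dz": 0, "rx": 0, "ry": 0, "rz": 0}, {"dx": 6, "dy": -102, "dz": 0, "rx": 0, "ry": 0, "rz": 0}, {"dx": 7, "dy": -122, "dz": 0, "rx": 0, "ry": 0, "rz": 0}, {"dx": 7, "dy": -129, "dz": 0, "rx": 0, "ry": 0, "rz": 0}]'

```text
clock: 4.35
tcp_pos: [0.548, -0.1054, 0.2325]
orientation: [-0.011, -3.141, 0.003]
contact_force: [-0.0, -0.3, -3.5]
grip_width: 0.0283
gripper_force: 69.7
```

>>> send_rows --deltas '[{"dx": 0, "dy": 0, "dz": 0, "rx": 0, "ry": 0, "rz": 0}, {"dx": 0, "dy": 0, "dz": 0, "rx": 0, "ry": 0, "rz": 0}]'

```text
clock: 4.52
tcp_pos: [0.5487, -0.0994, 0.2321]
orientation: [-0.001, -3.141, -0.001]
contact_force: [0.5, 0.3, -4.1]
grip_width: 0.0285
gripper_force: 69.7
```

Run:
```python
from h import *
print(r.get_obs()["tcp_pos"], r.get_obs()["orientation"])
g=r.grab_frame("scene"); np.savez("s1.npz",P=cloud(g),f=g["frame"])
cv2.imwrite("pics/s1.png",cv2.resize(g["frame"][130:400,200:520],None,fx=2.2,fy=2.2))
```

```text
[ 0.54873295 -0.09944373  0.23210898] [-1.23314302e-03 -3.14078058e+00 -1.41267397e-03]
```

View pics/s1.png

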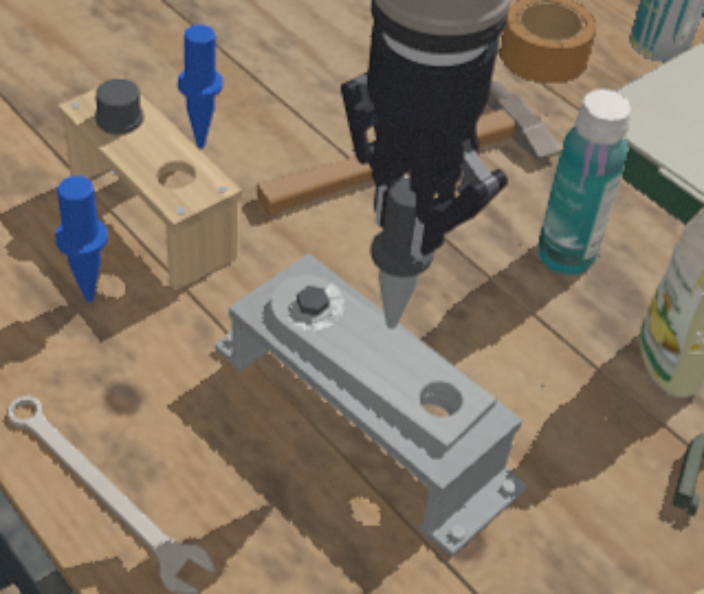

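The picture shows the pin held upright with its tip at crop (391,326) and the strap hole at (440,400). The plain pin is still in the rack. Next I'll measure where the pin axis sits relative to the TCP and check the strap hole.

Run:
```python
from h import *
from scipy.optimize import least_squares
P=np.load("s1.npz")["P"].reshape(-1,3)*1000
def fit(Q,rad):
    s=least_squares(lambda c:np.hypot(Q[:,0]-c[0],Q[:,1]-c[1])-rad(Q[:,2]),[549,-100],loss="soft_l1")
    return len(Q),np.round(s.x,1),np.round(np.abs(s.fun).mean(),1)
near=P[(np.hypot(P[:,0]-549,P[:,1]+100)<26)]
zt=90+232.1-117.9-76
for a,b in((132,150),(150,175),(132,175)):
    Q=near[(near[:,2]>a)&(near[:,2]<b)]; print("taper",a,fit(Q,lambda z:4+10*np.clip((z-zt)/50,0,1)))
Q=near[(near[:,2]>180)&(near[:,2]<202)&(np.hypot(near[:,0]-549,near[:,1]+100)<18)]; print("shank",fit(Q,lambda z:14+0*z))
Q=near[(near[:,2]>204.5)&(near[:,2]<209.5)]; print("collar",fit(Q,lambda z:22+0*z))
print("z range",np.nanpercentile(near[near[:,2]>110][:,2],[0,1]))
# strap hole: points on strap top, largest empty circle near expected
for n,f in(("scene","scene0"),("top","top0")):
    D=np.load(f+".npz")["P"].reshape(-1,3)*1000
    H=D[(np.hypot(D[:,0]-557,D[:,1]+150)<27)]
    S=H[(H[:,2]>79)&(H[:,2]<88)][:,:2]; L=H[H[:,2]<78][:,:2]
    s=max(((np.hypot(*(S-[x,y]).T).min(),x,y) for x in np.arange(545,566,.5) for y in np.arange(-160,-140,.5)))
    print(n,"strap hole r,x,y",s)
```

```text
taper 132 (41, array([547.8, -99.6]), np.float64(0.6))
taper 150 (99, array([547.9, -99.4]), np.float64(0.5))
taper 132 (140, array([547.9, -99.5]), np.float64(0.6))
shank (110, array([548. , -99.3]), np.float64(0.8))
collar (117, array([549.2, -98.4]), np.float64(2.5))
z range [126.71502683 138.04814399]
scene strap hole r,x,y (np.float64(15.093680863882323), np.float64(557.0), np.float64(-151.0))
top strap hole r,x,y (np.float64(15.081834870181584), np.float64(558.0), np.float64(-149.0))
```

>>> send_rows --deltas '[{"dx": 1, "dy": -15, "dz": 0, "rx": 0, "ry": 0, "rz": 0}, {"dx": 2, "dy": -35, "dz": 0, "rx": 0, "ry": 0, "rz": 0}, {"dx": 3.3, "dy": -50.8, "dz": 0, "rx": 0, "ry": 0, "rz": 0}, {"dx": 3.3, "dy": -50.8, "dz": -15, "rx": 0, "ry": 0, "rz": 0}, {"dx": 3.3, "dy": -50.8, "dz": -30, "rx": 0, "ry": 0, "rz": 0}]'

```text
clock: 4.98
tcp_pos: [0.5533, -0.1504, 0.2028]
orientation: [-0.0, 3.139, 0.0]
contact_force: [-0.9, 1.2, -3.5]
grip_width: 0.0285
gripper_force: 69.9
```

>>> send_rows --deltas '[{"dx": 0, "dy": 0, "dz": 0, "rx": 0, "ry": 0, "rz": 0}, {"dx": 0, "dy": 0, "dz": 0, "rx": 0, "ry": 0, "rz": 0}, {"dx": 0, "dy": 0, "dz": 0, "rx": 0, "ry": 0, "rz": 0}]'

```text
clock: 5.23
tcp_pos: [0.5529, -0.1499, 0.2029]
orientation: [-0.002, 3.141, 0.001]
contact_force: [0.6, -0.3, -3.4]
grip_width: 0.0285
gripper_force: 69.8
```

>>> send_rows --deltas '[{"dx": -0.6, "dy": -0.3, "dz": -8, "rx": 0, "ry": 0, "rz": 0}, {"dx": -1, "dy": -0.3, "dz": -16, "rx": 0, "ry": 0, "rz": 0}, {"dx": -1, "dy": -0.3, "dz": -24, "rx": 0, "ry": 0, "rz": 0}, {"dx": -1, "dy": -0.3, "dz": -32, "rx": 0, "ry": 0, "rz": 0}, {"dx": -1, "dy": -0.3, "dz": -40, "rx": 0, "ry": 0, "rz": 0}]'

```text
clock: 5.65
tcp_pos: [0.5512, -0.1514, 0.1613]
orientation: [-0.002, -3.141, -0.0]
contact_force: [0.8, 0.9, -2.4]
grip_width: 0.0285
gripper_force: 69.9
```

>>> send_rows --deltas '[{"dx": 0, "dy": 0, "dz": -4, "rx": 0, "ry": 0, "rz": 0}, {"dx": 0, "dy": 0, "dz": -8, "rx": 0, "ry": 0, "rz": 0}, {"dx": 0, "dy": 0, "dz": -12, "rx": 0, "ry": 0, "rz": 0}, {"dx": 0, "dy": 0, "dz": -16, "rx": 0, "ry": 0, "rz": 0}, {"dx": 0, "dy": 0, "dz": -20, "rx": 0, "ry": 0, "rz": 0}]'

```text
clock: 6.07
tcp_pos: [0.5517, -0.1515, 0.1422]
orientation: [0.001, 3.141, -0.0]
contact_force: [2.4, 0.0, -2.5]
grip_width: 0.0285
gripper_force: 69.9
```

>>> send_rows --deltas '[{"dx": 0, "dy": 0.3, "dz": -3, "rx": 0, "ry": 0, "rz": 0}, {"dx": 0, "dy": 0.6, "dz": -6, "rx": 0, "ry": 0, "rz": 0}, {"dx": 0, "dy": 0.8, "dz": -9, "rx": 0, "ry": 0, "rz": 0}, {"dx": 0, "dy": 0.8, "dz": -12, "rx": 0, "ry": 0, "rz": 0}, {"dx": 0, "dy": 0.8, "dz": -15, "rx": 0, "ry": 0, "rz": 0}]'

```text
clock: 6.48
tcp_pos: [0.5514, -0.1507, 0.1271]
orientation: [0.002, 3.141, -0.0]
contact_force: [1.6, -0.4, -2.8]
grip_width: 0.0288
gripper_force: 69.9
```

>>> send_rows --deltas '[{"dx": 0, "dy": 0, "dz": -3, "rx": 0, "ry": 0, "rz": 0}, {"dx": 0, "dy": 0, "dz": -6, "rx": 0, "ry": 0, "rz": 0}, {"dx": 0, "dy": 0, "dz": -9, "rx": 0, "ry": 0, "rz": 0}, {"dx": 0, "dy": 0, "dz": -11, "rx": 0, "ry": 0, "rz": 0}]'

```text
clock: 6.82
tcp_pos: [0.5512, -0.1507, 0.1159]
orientation: [-0.002, -3.141, -0.0]
contact_force: [1.6, -0.1, -2.6]
grip_width: 0.0286
gripper_force: 69.9
```

>>> send_rows --deltas '[{"dx": 0, "dy": 0, "dz": -1.5, "rx": 0, "ry": 0, "rz": 0}, {"dx": 0, "dy": 0, "dz": -3, "rx": 0, "ry": 0, "rz": 0}, {"dx": 0, "dy": 0, "dz": -4, "rx": 0, "ry": 0, "rz": 0}, {"dx": 0, "dy": 0, "dz": -4.5, "rx": 0, "ry": 0, "rz": 0}, {"dx": 0, "dy": 0, "dz": -4.5, "rx": 0, "ry": 0, "rz": 0}]'

```text
clock: 7.23
tcp_pos: [0.5512, -0.1507, 0.1117]
orientation: [-0.001, -3.141, -0.0]
contact_force: [0.4, 0.3, -3.7]
grip_width: 0.0286
gripper_force: 69.9
```

Sub-millimetre gap left; seat gently.

>>> send_rows --deltas '[{"dx": 0, "dy": 0, "dz": -0.7, "rx": 0, "ry": 0, "rz": 0}, {"dx": 0, "dy": 0, "dz": -1.4, "rx": 0, "ry": 0, "rz": 0}, {"dx": 0, "dy": 0, "dz": -1.4, "rx": 0, "ry": 0, "rz": 0}]'

```text
clock: 7.48
tcp_pos: [0.5515, -0.1507, 0.1109]
orientation: [0.001, 3.141, 0.0]
contact_force: [-0.7, 0.7, 2.4]
grip_width: 0.0283
gripper_force: 70.3
```

The collar has touched down: Fz rose by 6 N at the expected height. Release and retreat.

>>> send_rows --deltas '[{"dx": 0, "dy": 0, "dz": 0, "rx": 0, "ry": 0, "rz": 0}, {"dx": 0, "dy": 0, "dz": 0, "rx": 0, "ry": 0, "rz": 0}, {"dx": 0, "dy": 0, "dz": 0, "rx": 0, "ry": 0, "rz": 0}, {"dx": 0, "dy": 0, "dz": 0, "rx": 0, "ry": 0, "rz": 0}, {"dx": 0, "dy": 0, "dz": 0, "rx": 0, "ry": 0, "rz": 0}]' --jaw 65

```text
clock: 7.9
tcp_pos: [0.5513, -0.1508, 0.1104]
orientation: [-0.002, -3.142, 0.0]
contact_force: [0.1, -0.1, -0.1]
grip_width: 0.0649
gripper_force: 0.0
```

>>> send_rows --deltas '[{"dx": 0, "dy": 0, "dz": 10, "rx": 0, "ry": 0, "rz": 0}, {"dx": 0, "dy": 0, "dz": 35, "rx": 0, "ry": 0, "rz": 0}, {"dx": 0, "dy": 0, "dz": 65, "rx": 0, "ry": 0, "rz": 0}, {"dx": 0, "dy": 0, "dz": 95, "rx": 0, "ry": 0, "rz": 0}, {"dx": 0, "dy": 0, "dz": 120, "rx": 0, "ry": 0, "rz": 0}]'

```text
clock: 8.32
tcp_pos: [0.5516, -0.1511, 0.2332]
orientation: [0.002, 3.14, -0.001]
contact_force: [0.4, 0.3, -0.2]
grip_width: 0.0652
gripper_force: 0.0
```

Run:
```python
from h import *
from scipy.optimize import least_squares
g=r.grab_frame("scene"); P=cloud(g).reshape(-1,3)*1000
cv2.imwrite("pics/s2.png",cv2.resize(g["frame"][130:400,200:520],None,fx=2.2,fy=2.2))
n=P[np.hypot(P[:,0]-551,P[:,1]+150)<24]
for a,b in((95,110),(110,125),(125,140)):
    Q=n[(n[:,2]>a)&(n[:,2]<b)&(np.hypot(n[:,0]-551,n[:,1]+150)<18)]
    s=least_squares(lambda c:np.hypot(*(Q[:,:2]-c).T)-15,[551,-150],loss="soft_l1"); print(a,len(Q),s.x)
Q=n[(n[:,2]>135)&(n[:,2]<155)];print("head top z",np.percentile(Q[:,2],[50,90]))
Q=P[(P[:,2]>79)&(P[:,2]<86)&(np.abs(P[:,0]-545)<60)&(P[:,1]<20)&(P[:,1]>-210)]
print("strap",cv2.minAreaRect(Q[:,:2].astype(np.float32)))
```

```text
95 104 [ 551.01027339 -150.67139287]
110 111 [ 550.78574693 -150.67459809]
125 116 [ 550.92881842 -150.42658832]
head top z [143.17435105 145.22322533]
strap ((544.90234375, -85.18852233886719), (62.64651107788086, 193.9025421142578), 6.559633731842041)
```

View pics/s2.png

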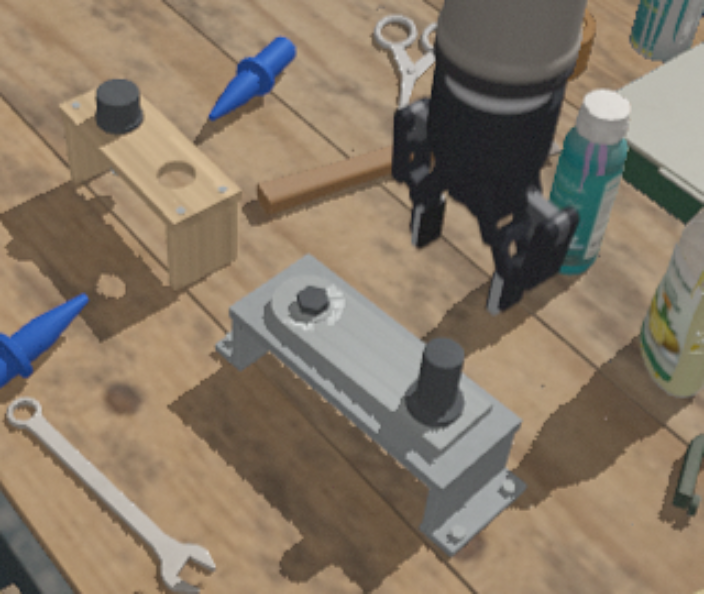

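The picture shows the tapered pin upright in the strap with its collar seated at crop (437,400). The plain pin is still in the rack. The two blue pins, which had been balanced on their tips, have tipped over without the arm reaching near them.

The pin axis is at (550.9, -150.6), within 1 mm of the frame hole. The head top at 145 mm means it is fully home, and the strap hole is about 3 mm off the frame hole. The gripper is clear, so I'm handing in.

```bash
python3 -c "
from h import *
print(r.hand_in())"
```

```text
the job is handed in; nothing more can be done
None
```

The tapered pin is fully home through both holes and released, the plain pin is still in the rack, and I handed the job in at about 8.4 s; no verdict came back, and the two blue look-alikes toppled over during the job without the arm being near them.

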